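# Wind the tilting stage on to its next index slot and lock it

### The arm

A 7-joint arm with a two-finger parallel gripper is mounted at the origin on a cart in front of the work surface, level with it; the furniture and walls round the work are solid. World frame = base frame: x ahead of the robot, y to its left, z up, the work surface at z = 0. Lengths are in mm, angles in degrees, forces in N, time in s.
With the tool pointing down it reaches from about 400 to 850 mm from the base axis. Payload 4.5 kg.
Tool frame: the origin (TCP) lies between the finger pads, 19 mm behind the fingertips; this is the grasp point; z points along the fingers, y is the line along which they close (so a half turn about z gives the same grasp; the last joint's range is limited). The gripper opens to 85 mm and grips with 20 to 120 N. Pads are 22 mm wide; open, the fingers measure 114 mm over their backs; the gripper's body (76 mm by 85 mm) begins 54 mm behind the grasp point. The pads swing forward as they close: fully open they stand 13 mm farther back than shut.
Start: joints at [72.009, 39.483, -11.15, 89.685, 9.013, 51.709, -12.324], TCP at [213.048, -587.591, 250.017] pointing down, gripper open.
Joint ranges: [-172.22, 172.22], [-26.19, 119.32], [-84.43, 86.54], [7.71, 146.69], [-57.33, 237.33], [2.42, 119.75], [-152.13, 152.13]. Speed limits (degrees/s): [147.25, 147.25, 180, 180, 180, 180, 180].

### API

Orientations are given as [roll, pitch, yaw] about the fixed x, y, z axes, in that order (R = Rz(yaw) Ry(pitch) Rx(roll)).
In Python, from cell import ctrl gives the robot as it stands.
- The arm moves only by the tool send_rows, never from a script. Its argument "commands" is a list of rows, each an object of numbers: "x", "y", "z": the shift along the tool's x, y, z in units of 50 mm (1.0 is 50 mm); "twist": the turn about the tool's z in units of 6 degrees (1.0 is 6 degrees). In form: [{"x": .., "y": .., "z": .., "twist": ..}, ...]. A call has 1 to 10 rows; each row shifts and turns the commanded pose from where the row before left it, along the tool's axes as they then stand; what a row does not reach is not made up. A row lasts 1/10 s, in which the tool goes at most 50 mm and 8.59 degrees, less where a joint would pass 70% of its speed; a pose out of reach is approached as far as the arm can. A call is refused whole if a number of a shift passes 1 or a number of a turn 1, either way. A call with a gripper value outside its range is refused whole. "fingers" is the closure, from 0 (fully open) to 1 (shut), set as the call begins (left out, the last holds). The fingers move at their own pace and stop on an object; "squeeze" is the grip in N (left out, the last holds). Time passes only in rows, so rows that do not move let the fingers close. It gives the time, the measured TCP pose, the force, the opening and the grip force at its end, in the units of the state.
- ctrl.get_state(): the state, without advancing time (a new reading comes with each control period).
- ctrl.capture(name): name is "scene" or "side" or "wrist"; returns (picture, depth): 384x512x3 uint8, red, green, blue; 384x512 float32, mm along the optical axis (not along the pixel's ray), 0 where there is no reading.
- ctrl.camera_info(name): a dict with "fx", "fy", "cx", "cy" (pixels), "camera_from_world" (4x4, takes a point from world to camera coordinates); the wrist camera has in their place "hand_eye" (4x4, takes a point from camera to tool coordinates, whose origin is the TCP and whose axes are the flange's). Camera axes: x right, y down, z forward; pixel columns grow to the right and rows downward; lengths in mm; the calibration is good to about 2 mm. A picture is of the moment at which its call begins: read the wrist's pose just before it. camera_info takes no time and is no camera call.
- ctrl.hand_in(): hands the job in; it is judged then, once.
The state is a dict: "time_s": time; "qpos": joint angles; "qvel": joint speeds; "effort": joint torques, N m; "tcp_pos": TCP position; "orientation": TCP orientation; "contact_force": force on the tool from outside, world axes, zero at the start; "ft_torque": the same for the moment, N m; "opening": finger opening in mm; "grasp_force": force on a finger pad.
Only numpy, scipy, OpenCV 4.12 (cv2) and the standard library are available. Lean on these libraries where they do the work, as an engineer would, in place of code of your own. Each camera call takes 0.05 s, during which the arm holds its last target. There are 200 camera calls.

### The job

Wind the tilting stage on by one division and lock it there. Take the handwheel by its crank grip, press it down until you feel the clutch bite - firmly enough to drive, but lightly, so as not to strain the worm - and keep it pressed while you wind clockwise (seen from above) until the next slot of the notched index disc stands right under the index plunger; then let go of the handwheel and push the plunger down gently until it is fully home in that slot. Do not disturb the small things standing round the stage.

Things in the scene. Friction and masses are not known exactly. Their poses are not given: they have to be found in the camera images.
- tilt_stage: Fixed stage: aluminium plate 120 x 206 mm, round grey gear case 135 mm high; origin under the plate below the disc's axis; x away from the robot, y left, z up. Notched disc on the robot's side, grey worm column with the handwheel at the right, plunger in a bracket over the disc, specimen table behind. Vertical axes in this frame: plunger at (-34, 0) mm, worm at (5, -82) mm.
- handwheel: Black level handwheel, 96 mm across, on the worm column; origin on its upright axis. Sprung up, it then turns freely. Pressed with 3 to 6 N it sinks 1 to 7 mm (differs each time, to be felt) until its clutch lining meets the plate below; from there it is stiff. With under about 8 N on it the clutch slips; 10 to 18 N drive the worm. Let go, it springs up.
- worm_shaft: Steel clutch plate, 42 mm across, 4 mm thick, on top of the worm under the handwheel; origin on the axis under the plate. Over 24 N between the wheel's lining and this plate (some 28 N on the grip) strains the worm and fails the job.
- wheel_axis (a point): Point on the handwheel's axis, 35 mm above the handwheel's origin and level with the grip point; it goes up and down with the wheel.
- grip_point (a point): Point on the axis of the upright crank grip, 24 mm above its foot: the place for the TCP. Black cylinder 16 mm thick, 41 mm high, 36 mm off the wheel's axis; it revolves freely on the wheel, so a gripper holding it goes round without turning. A collar 22 mm across, 3.5 mm high at its foot may be pressed on. Starts anywhere round the wheel.
- index_disc (a joint): Angle of the notched disc (118 mm across, 24 slots 8.5 mm wide, 15 degrees apart), rad. 0: the wanted slot is straight up under the plunger. Starts at -0.16 to -0.23, between two slots; grows as the wheel is wound clockwise (disc top moves to the robot's right), 0.070 rad a turn less the clutch's slip of a tenth or more. Self-locking: stays where it is left.
- plunger (a joint): Travel of the index plunger, m: 0 drawn out (start), 0.012 fully home. Slides with 3 N, stays where left. The tapered nose (3 mm at the tip, 7 mm at the root, 10 mm long) gets home only with the disc within some 0.017 rad of the slot, else it stops 3 mm higher for each 0.01 rad more, until the disc is wound nearer. Over 35 N of the fingers on it fails the job.
- plunger_top (a point): Centre of the top of the plunger's black mushroom knob (26 mm across, 20 mm high), 198 mm above the worktop when drawn out, 186 mm when home; it moves with the plunger.
- dropper: Bystander: small amber bottle with white cap, 37 mm across, 86 mm high, standing left of the stage; origin under its centre.
- tweezers: Bystander: steel tweezers, 128 mm long, lying left of the stage; origin under the centre.
- beaker_small: Bystander: glass beaker, 47 mm across, 56 mm high, standing behind the handwheel; origin under its centre.
- hexkey: Bystander: black hex key, 82 x 28 mm, 4 mm thick, lying to the right of the stage; origin under the centre.

How it is judged:
By the outcome, as a careful person would: the job done as asked, in the order asked, and still so for the second after the job is handed in, with the robot touching nothing.
It also fails if it takes over 69 s, if anything falls off the work surface, if the arm or the gripper's body presses on something with over 40 N, if the wrist force passes 120 N, or if a joint passes its speed limit or range.

## Working session

There is one attempt and no reset: what is moved stays moved. The work goes in short steps, Python scripts to look and compute and a tool call to move; the robot and the scene stay as the last step left them, time stands still between calls to the robot, and variables do not carry over. Pictures are saved under pics/ and viewed, at most 10 in all, crops included, and the job is handed in when it is done.

Besides the shell and the picture viewer there is one more tool, called after "Call:" as name([rows], argument=value, ...), one row to a line, values as JSON. send_rows: Moves the arm, as the interface text tells. Its arguments: {"type":"object","properties":{"commands":{"type":"array"},"fingers":{"type":"number"},"squeeze":{"type":"number"}},"required":["commands"]}

```bash
mkdir -p pics; ls
python3 - <<'E'
from cell import ctrl
import cv2,numpy as np
s=ctrl.get_state();print(s)
a=[]
for n in("scene","side"):
    p,d=ctrl.capture(n);np.savez(f"{n}0.npz",p=p,d=d);a.append(p)
    i=ctrl.camera_info(n);print(n,i)
print(ctrl.camera_info("wrist"))
cv2.imwrite("pics/a.png",cv2.cvtColor(a[0],cv2.COLOR_RGB2BGR));cv2.imwrite("pics/b.png",cv2.cvtColor(a[1],cv2.COLOR_RGB2BGR))
E
```

```text
pics
{'time_s': 0.0, 'qpos': array([ 72.0087106 ,  39.53358507, -11.14457645,  89.74474263,
         9.01112887,  51.7086468 , -12.32342968]), 'qvel': array([-0.06304604,  0.06688841, -0.00228101, -0.08435141,  0.08628896,
        0.06296325,  0.08975774]), 'effort': array([ 1.11461570e-04, -5.39583850e+01, -1.26678072e+00, -1.58539385e+01,
        9.01232008e-03,  9.42798913e-03,  5.69497354e-05]), 'tcp_pos': array([ 212.77405165, -587.01726355,  249.18011496]), 'orientation': array([-1.79894912e+02,  6.49748078e-03,  1.99324768e+01]), 'contact_force': array([ 0.14537375, -0.19607011,  0.46162694]), 'ft_torque': array([0.00796422, 0.03287296, 0.01482921]), 'grasp_force': 0.0, 'opening': 85.18503908026659}
scene {'fx': 408.4653781977889, 'fy': 408.4653781977889, 'cx': 257.13839895251584, 'cy': 185.6836039392594, 'camera_from_world': array([[ 6.95844613e-01, -7.17996634e-01, -1.67662932e-02,
        -4.08827366e+02],
       [-4.06567153e-01, -3.74564504e-01, -8.33309416e-01,
         3.05770808e+02],
       [ 5.92033297e-01,  5.86670492e-01, -5.52552540e-01,
         6.90258906e+02],

[... 318 characters left out ...]
4305e-01,  4.56966288e-01, -8.67147288e-01,
         2.56022039e+02],
       [ 3.91368163e-01, -7.74225175e-01, -4.97399578e-01,
         6.46910998e+02],
       [ 0.00000000e+00,  0.00000000e+00,  0.00000000e+00,
         1.00000000e+00]])}
{'fx': 277.54233025970524, 'fy': 277.54233025970524, 'cx': 255.10113282595586, 'cy': 191.52696260914448, 'hand_eye': array([[ 1.49921041e-03, -9.45592489e-01, -3.25349962e-01,
         8.29844861e+01],
       [ 9.99998658e-01,  1.63231978e-03, -1.36163915e-04,
         1.56125341e+00],
       [ 6.59830753e-04, -3.25349321e-01,  9.45593667e-01,
        -1.23453257e+02],
       [ 0.00000000e+00,  0.00000000e+00,  0.00000000e+00,
         1.00000000e+00]])}
```

View pics/a.png

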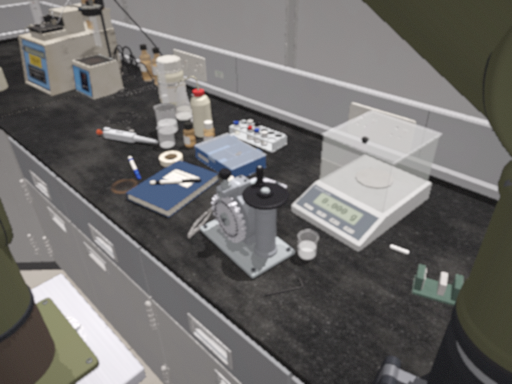

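View pics/b.png

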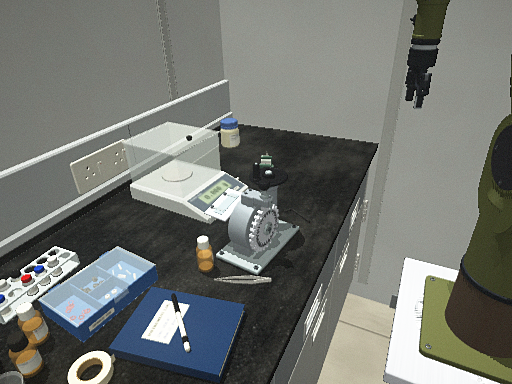

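The scene view shows the handwheel at about (265,193), its crank grip at (260,173), the plunger knob at (225,175) and the beaker at (307,243). The side view shows the disc at (265,228), the wheel at (268,175) and the dropper at (205,255).

```bash
cat > h.py <<'E'
from cell import ctrl
import numpy as np,cv2
from scipy.spatial.transform import Rotation as Ro
def T(n,s=None):
    i=ctrl.camera_info(n)
    if n=="wrist":
        M=np.eye(4);M[:3,:3]=Ro.from_euler('xyz',s["orientation"],degrees=True).as_matrix();M[:3,3]=s["tcp_pos"]
        return i,M@i["hand_eye"]
    return i,np.linalg.inv(i["camera_from_world"])
def cloud(d,i,W):
    v,u=np.mgrid[:d.shape[0],:d.shape[1]]
    c=np.stack([(u-i["cx"])/i["fx"]*d,(v-i["cy"])/i["fy"]*d,d],-1)
    w=c@W[:3,:3].T+W[:3,3];w[d<=0]=np.nan;return w
def proj(P,i,W):
    c=(np.atleast_2d(P)-W[:3,3])@W[:3,:3];return np.c_[c[:,0]/c[:,2]*i["fx"]+i["cx"],c[:,1]/c[:,2]*i["fy"]+i["cy"]]
E
python3 - <<'E'
from h import *
for n in("scene","side"):
    z=np.load(n+"0.npz");i,W=T(n);w=cloud(z["d"],i,W)
    u0,v0=(265,210) if n=="scene" else (262,200)
    sub=w[v0-60:v0+75,u0-70:u0+65].reshape(-1,3);cc=z["p"][v0-60:v0+75,u0-70:u0+65].reshape(-1,3)
    ok=(sub[:,2]>6)&(sub[:,2]<300);ctr=np.median(sub[ok],0);print(n,ctr)
    for lo in range(0,260,8):
        m=(sub[:,2]>lo)&(sub[:,2]<=lo+8)&(abs(sub-ctr)[:,:2].max(1)<170)
        if m.sum()>4:print(lo,m.sum(),np.round(np.percentile(sub[m],[2,50,98],axis=0)[:,:2].T).tolist(),cc[m].mean(0).round())
    dark=(sub[:,2]>0)
E
```

```text
scene [486.98704913 -91.15479609  46.66166974]
0 3863 [[346.0, 471.0, 642.0], [-248.0, -121.0, 63.0]] [65. 64. 63.]
8 1577 [[418.0, 453.0, 544.0], [-196.0, -108.0, 40.0]] [149. 151. 153.]
16 492 [[423.0, 473.0, 636.0], [-209.0, -128.0, 34.0]] [142. 142. 144.]
24 393 [[453.0, 556.0, 643.0], [-209.0, -139.0, -28.0]] [167. 165. 166.]
32 495 [[452.0, 636.0, 654.0], [-209.0, -135.0, -21.0]] [162. 162. 164.]
40 290 [[449.0, 531.0, 656.0], [-210.0, -142.0, -1.0]] [146. 145. 147.]
48 265 [[449.0, 484.0, 569.0], [-210.0, -143.0, -6.0]] [140. 138. 140.]
56 162 [[448.0, 468.0, 569.0], [-208.0, -96.0, 11.0]] [124. 123. 126.]
64 168 [[447.0, 460.0, 490.0], [-144.0, -92.0, 6.0]] [121. 120. 124.]
72 181 [[445.0, 466.0, 492.0], [-145.0, -91.0, 16.0]] [118. 117. 121.]
80 227 [[446.0, 461.0, 561.0], [-145.0, -85.0, 65.0]] [128. 127. 130.]
88 212 [[447.0, 464.0, 501.0], [-145.0, -82.0, 16.0]] [125. 124. 128.]
96 205 [[449.0, 467.0, 494.0], [-145.0, -89.0, 9.0]] [127. 126. 130.]
104 263 [[449.0, 470.0, 589.0], [-145.0, -82.0, 0.0]] [136. 135. 140.]
112 232 [[450.0, 470.0, 591.0], [-145.0, -74.0, 2.0]] [
[... 2030 characters left out ...]
 167 [[454.0, 484.0, 521.0], [-115.0, -23.0, -11.0]] [162. 169. 170.]
136 105 [[440.0, 473.0, 511.0], [-118.0, -25.0, -20.0]] [ 93. 100. 100.]
144 103 [[440.0, 470.0, 511.0], [-44.0, -23.0, -20.0]] [ 96. 103. 104.]
152 234 [[441.0, 480.0, 510.0], [-91.0, -30.0, -21.0]] [155. 164. 166.]
160 412 [[442.0, 469.0, 527.0], [-162.0, -112.0, -26.0]] [46. 49. 49.]
168 114 [[455.0, 488.0, 509.0], [-131.0, -110.0, -30.0]] [76. 80. 79.]
176 36 [[447.0, 497.0, 508.0], [-92.0, -82.0, -24.0]] [32. 33. 33.]
184 56 [[446.0, 462.0, 508.0], [-92.0, -31.0, -22.0]] [30. 31. 31.]
192 88 [[447.0, 461.0, 508.0], [-94.0, -35.0, -23.0]] [38. 39. 39.]
200 23 [[496.0, 503.0, 509.0], [-92.0, -86.0, -82.0]] [51. 54. 54.]
```

Call:
send_rows([
  {"x": 0.6, "y": -0.54, "z": -0.1},
  {"x": 0.6, "y": -0.54, "z": -0.1},
  {"x": 0.6, "y": -0.54, "z": -0.1},
  {"x": 0.6, "y": -0.54, "z": -0.1},
  {"x": 0.6, "y": -0.54, "z": -0.1},
  {"x": 0.6, "y": -0.54, "z": -0.1},
  {"x": 0.6, "y": -0.54},
  {"x": 0.6, "y": -0.54},
  {"x": 0.6, "y": -0.54},
  {"x": 0.6, "y": -0.54},
])

```text
invalid input at $.commands[0]: expected keys x, y, z, twist
```

Call:
send_rows([
  {"x": 0.6, "y": -0.54},
  {"x": 0.6, "y": -0.54},
  {"x": 0.6, "y": -0.54},
  {"x": 0.6, "y": -0.54},
  {},
  {},
  {},
], fingers=0.5, squeeze=60)

```text
invalid input at $.commands[0]: expected keys x, y, z, twist
```

Run:
```python
from h import *
s=ctrl.get_state();p,d=ctrl.capture("wrist")
print(s["tcp_pos"],s["orientation"],s["contact_force"],s["opening"],s["time_s"])
np.savez("w0.npz",p=p,d=d,pos=s["tcp_pos"],ori=s["orientation"])
cv2.imwrite("pics/w0.png",cv2.cvtColor(p,cv2.COLOR_RGB2BGR))
```

```text
[ 212.78041671 -587.07405179  249.26989767] [-1.79904969e+02  7.16853059e-03  1.99303384e+01] [ 0.07772816  0.78764072 -0.11267358] 85.5179369489374 0.1
```

View pics/w0.png

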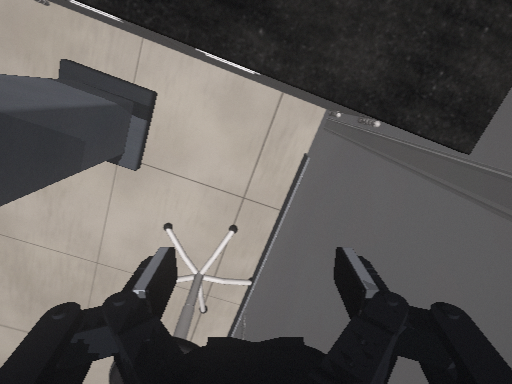

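The calls were refused because all four keys are required. The picture only shows the open fingers over the floor, since the arm has not moved.

Call:
send_rows([
  {"x": 0.6, "y": -0.54, "z": -0.1, "twist": 0},
  {"x": 0.6, "y": -0.54, "z": -0.1, "twist": 0},
  {"x": 0.6, "y": -0.54, "z": -0.1, "twist": 0},
  {"x": 0.6, "y": -0.54, "z": -0.1, "twist": 0},
  {"x": 0.6, "y": -0.54, "z": -0.1, "twist": 0},
  {"x": 0.6, "y": -0.54, "z": -0.1, "twist": 0},
  {"x": 0.6, "y": -0.54, "z": 0, "twist": 0},
  {"x": 0.6, "y": -0.54, "z": 0, "twist": 0},
  {"x": 0.6, "y": -0.54, "z": 0, "twist": 0},
  {"x": 0.6, "y": -0.54, "z": 0, "twist": 0},
])

```text
time_s: 1.15
tcp_pos: [403.5, -230.0, 280.0]
orientation: [180.0, 0.0, 19.9]
contact_force: [0.8, -0.3, 0.4]
opening: 85.2
grasp_force: 0.0
```

Call:
send_rows([
  {"x": 0.6, "y": -0.54, "z": 0, "twist": 0},
  {"x": 0.6, "y": -0.54, "z": 0, "twist": 0},
  {"x": 0.6, "y": -0.54, "z": 0, "twist": 0},
  {"x": 0.6, "y": -0.54, "z": 0, "twist": 0},
  {"x": 0, "y": 0, "z": 0, "twist": 0},
  {"x": 0, "y": 0, "z": 0, "twist": 0},
  {"x": 0, "y": 0, "z": 0, "twist": 0},
], fingers=0.5, squeeze=60)

```text
time_s: 1.85
tcp_pos: [478.2, -90.4, 279.8]
orientation: [180.0, 0.1, 19.8]
contact_force: [-0.7, -0.7, -0.1]
opening: 42.7
grasp_force: 0.0
```

Run:
```python
from h import *
s=ctrl.get_state();p,d=ctrl.capture("wrist")
print(s["tcp_pos"],s["orientation"],s["contact_force"],s["opening"],s["time_s"])
np.savez("w0.npz",p=p,d=d,pos=s["tcp_pos"],ori=s["orientation"])
cv2.imwrite("pics/w1.png",cv2.cvtColor(p,cv2.COLOR_RGB2BGR))
```

```text
[478.22400446 -90.3826362  279.76292906] [1.79972847e+02 8.36880399e-02 1.98246213e+01] [-0.65683157 -0.69951423 -0.08791333] 42.68862283652864 1.85
```

View pics/w1.png

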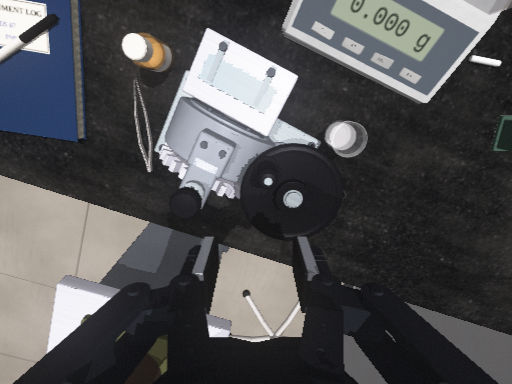

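The wrist view shows the wheel disc centred at about (292,193), with its hub cap at (292,199). The grip's top cap is at (268,181), the plunger knob at (185,202) and the beaker at (346,138).

Run:
```python
from h import *
from scipy.optimize import least_squares
z=np.load("w0.npz");s=dict(tcp_pos=z["pos"],orientation=z["ori"]);i,W=T("wrist",s);w=cloud(z["d"],i,W)
v,u=np.mgrid[:384,:512]
def circ(P):
    f=least_squares(lambda q:np.hypot(P[:,0]-q[0],P[:,1]-q[1])-q[2],[*P[:,:2].mean(0),20],loss='soft_l1');return f.x
def blob(u0,v0,r,zl,zh):
    m=(np.hypot(u-u0,v-v0)<r)&(w[...,2]>zl)&(w[...,2]<zh);return m
def edge(m):
    c=max(cv2.findContours(m.astype(np.uint8),cv2.RETR_EXTERNAL,cv2.CHAIN_APPROX_NONE)[0],key=len)[:,0];return w[c[:,1],c[:,0]]
for n,a in dict(wheel=(292,193,70,150,172),grip=(268,181,25,195,215),knob=(185,202,25,180,205),hub=(292,199,18,166,185)).items():
    m=blob(*a);P=w[m];print(n,m.sum(),P.mean(0).round(1),np.percentile(P[:,2],[5,50,95]).round(1),circ(edge(m)).round(1))
# wheel outline in world at scene cam also
for nm in("scene","side"):
    zz=np.load(nm+"0.npz");ii,WW=T(nm);ww=cloud(zz["d"],ii,WW)
    for n,c,r,zl,zh in(("wheel",(482,-120),58,157,170),("grip",(502,-92),16,200,214),("knob",(459,-38),18,194,203)):
        m=(np.hypot(ww[...,0]-c[0],ww[...,1]-c[1])<r)&(ww[...,2]>zl)&(ww[...,2]<zh)
        P=ww[m];print(nm,n,m.sum(),P.mean(0).round(1),((P.max(0)+P.min(0))/2).round(1),circ(edge(m)).round(1) if m.sum()>50 else "")
```

```text
wheel 6764 [ 490.3 -124.5  165.1] [163.1 164.6 171.1] [ 488.2 -123.8   46.4]
grip 370 [506.  -92.1 205.2] [199.4 206.1 208.2] [504.9 -92.6   7.4]
knob 804 [461.6 -38.9 195.3] [188.4 196.4 197.8] [459.7 -38.5  11.8]
hub 913 [ 487.7 -123.5  172.7] [170.9 172.2 175.9] [ 487.2 -123.9   15.1]Traceback (most recent call last):
  File "<stdin>", line 18, in <module>
  File "<stdin>", line 6, in circ
    return func(*args, **kwargs)
    raise ValueError("Initial guess is outside of provided bounds")
ValueError: Initial guess is outside of provided bounds
```

Run:
```python
from h import *
z=np.load("w0.npz");s=dict(tcp_pos=z["pos"],orientation=z["ori"]);i,W=T("wrist",s);w=cloud(z["d"],i,W)
r=np.hypot(w[...,0]-487.5,w[...,1]+123.8)
for a in range(0,54,3):
    P=w[(r>=a)&(r<a+3)&(w[...,2]>140)&((w[...,1]<-124)|(w[...,0]<480))];print(a,len(P),np.percentile(P[:,2],[10,50,90]).round(1) if len(P) else "")
a=np.radians(19.82);d=np.array([504.6-478.2,-92.4+90.4]);print(d@[np.cos(a),np.sin(a)]/50,d@[np.sin(a),-np.cos(a)]/50)
```

```text
0 28 [174.8 176.  315.7]
3 212 [175.7 315.8 316.8]
6 336 [172.9 316.7 317.8]
9 726 [172.  315.2 318.8]
12 1269 [172.2 319.  333.6]
15 1753 [311.4 329.3 339.5]
18 1616 [164.4 326.9 343.3]
21 1568 [164.  328.5 346.2]
24 1369 [163.9 331.1 347.3]
27 1140 [163.9 334.1 347.7]
30 882 [163.8 165.4 348.2]
33 572 [163.6 164.5 346.3]
36 566 [163.7 164.5 165.4]
39 640 [164.3 165.3 166.3]
42 594 [164.8 165.6 166.4]
45 361 [162.5 164.4 165.5]
48 0 
51 11 [275.1 293.4 299.7]
0.4831599308937116 0.21665752047594503
```

Call:
send_rows([
  {"x": 0.24, "y": 0.11, "z": 0, "twist": 0},
  {"x": 0.24, "y": 0.11, "z": 0, "twist": 0},
  {"x": 0, "y": 0, "z": 0.3, "twist": 0},
  {"x": 0, "y": 0, "z": 0.3, "twist": 0},
  {"x": 0, "y": 0, "z": 0.3, "twist": 0},
  {"x": 0, "y": 0, "z": 0.3, "twist": 0},
  {"x": 0, "y": 0, "z": 0.3, "twist": 0},
  {"x": 0, "y": 0, "z": 0.2, "twist": 0},
  {"x": 0, "y": 0, "z": 0.02, "twist": 0},
  {"x": 0, "y": 0, "z": 0, "twist": 0},
])

```text
time_s: 2.9
tcp_pos: [505.3, -91.9, 194.1]
orientation: [180.0, 0.0, 19.9]
contact_force: [0.3, -0.1, 0.2]
opening: 42.8
grasp_force: 0.0
```

Call:
send_rows([
  {"x": 0, "y": 0, "z": 0, "twist": 0},
  {"x": 0, "y": 0, "z": 0, "twist": 0},
  {"x": 0, "y": 0, "z": 0, "twist": 0},
  {"x": 0, "y": 0, "z": 0, "twist": 0},
  {"x": 0, "y": 0, "z": 0, "twist": 0},
], fingers=1, squeeze=60)

```text
time_s: 3.4
tcp_pos: [505.8, -91.3, 194.4]
orientation: [180.0, -0.1, 19.9]
contact_force: [-0.2, 0.6, 3.8]
opening: 14.4
grasp_force: 58.4
```

Call:
send_rows([
  {"x": 0, "y": 0, "z": 0.02, "twist": 0},
  {"x": 0, "y": 0, "z": 0, "twist": 0},
  {"x": 0, "y": 0, "z": 0, "twist": 0},
])

```text
time_s: 3.7
tcp_pos: [505.8, -91.2, 193.2]
orientation: [180.0, -0.0, 19.9]
contact_force: [-1.0, 0.2, 4.2]
opening: 14.1
grasp_force: 58.6
```

Call:
send_rows([
  {"x": 0, "y": 0, "z": 0.02, "twist": 0},
  {"x": 0, "y": 0, "z": 0, "twist": 0},
  {"x": 0, "y": 0, "z": 0, "twist": 0},
])

```text
time_s: 4.0
tcp_pos: [506.1, -91.2, 192.9]
orientation: [179.9, -0.1, 19.9]
contact_force: [-1.1, 0.3, 10.7]
opening: 14.2
grasp_force: 59.6
```

Call:
send_rows([
  {"x": 0, "y": 0, "z": 0.01, "twist": 0},
  {"x": 0, "y": 0, "z": 0, "twist": 0},
  {"x": 0, "y": 0, "z": 0, "twist": 0},
])

```text
time_s: 4.3
tcp_pos: [506.3, -91.3, 192.7]
orientation: [179.9, -0.1, 19.9]
contact_force: [-0.4, 0.7, 14.0]
opening: 14.2
grasp_force: 59.8
```

Run:
```python
from h import *
z=0
c=np.array([487.8,-123.4]);g=np.array([505.6,-91.4]);v=g-c;print(np.hypot(*v),np.degrees(np.arctan2(v[1],v[0])))
a0=np.arctan2(v[1],v[0]);al=np.radians(19.9);n=20
for k in range(n):
    p=[36*np.array([np.cos(a0-2*np.pi*j/n),np.sin(a0-2*np.pi*j/n)]) for j in(k,k+1)];d=p[1]-p[0]
    print(k,round(d@[np.cos(al),np.sin(al)]/50,3),round(d@[np.sin(al),-np.cos(al)]/50,3))
```

```text
36.61748216357865 60.915000264775315
0 0.119 0.191
1 0.055 0.219
2 -0.016 0.225
3 -0.084 0.209
4 -0.145 0.173
5 -0.191 0.119
6 -0.219 0.055
7 -0.225 -0.016
8 -0.209 -0.084
9 -0.173 -0.145
10 -0.119 -0.191
11 -0.055 -0.219
12 0.016 -0.225
13 0.084 -0.209
14 0.145 -0.173
15 0.191 -0.119
16 0.219 -0.055
17 0.225 0.016
18 0.209 0.084
19 0.173 0.145
```

Call:
send_rows([
  {"x": 0.06, "y": 0.095, "z": 0, "twist": 0},
  {"x": 0.06, "y": 0.095, "z": 0, "twist": 0},
  {"x": 0.028, "y": 0.11, "z": 0, "twist": 0},
  {"x": 0.027, "y": 0.109, "z": 0, "twist": 0},
  {"x": -0.008, "y": 0.112, "z": 0, "twist": 0},
  {"x": -0.008, "y": 0.113, "z": 0, "twist": 0},
])

```text
time_s: 4.9
tcp_pos: [523.8, -118.1, 192.6]
orientation: [180.0, -0.0, 19.9]
contact_force: [-2.8, 1.2, 13.8]
opening: 14.1
grasp_force: 59.8
```

Call:
send_rows([
  {"x": -0.042, "y": 0.105, "z": 0, "twist": 0},
  {"x": -0.042, "y": 0.104, "z": 0, "twist": 0},
  {"x": -0.072, "y": 0.087, "z": 0, "twist": 0},
  {"x": -0.073, "y": 0.086, "z": 0, "twist": 0},
  {"x": -0.095, "y": 0.06, "z": 0, "twist": 0},
  {"x": -0.096, "y": 0.059, "z": 0, "twist": 0},
])

```text
time_s: 5.5
tcp_pos: [513.3, -148.0, 192.7]
orientation: [-180.0, -0.1, 20.0]
contact_force: [-0.6, 3.8, 13.3]
opening: 13.9
grasp_force: 59.7
```

Call:
send_rows([
  {"x": -0.219, "y": 0.055, "z": 0, "twist": 0},
  {"x": -0.225, "y": -0.016, "z": 0, "twist": 0},
  {"x": -0.209, "y": -0.084, "z": 0, "twist": 0},
  {"x": -0.173, "y": -0.145, "z": 0, "twist": 0},
  {"x": -0.119, "y": -0.191, "z": 0, "twist": 0},
  {"x": -0.055, "y": -0.219, "z": 0, "twist": 0},
  {"x": 0.016, "y": -0.225, "z": 0, "twist": 0},
])

```text
time_s: 6.2
tcp_pos: [451.9, -128.6, 192.6]
orientation: [179.8, -0.0, 19.8]
contact_force: [-1.0, -2.2, 13.7]
opening: 14.5
grasp_force: 59.8
```

Call:
send_rows([
  {"x": 0.084, "y": -0.209, "z": 0, "twist": 0},
  {"x": 0.145, "y": -0.173, "z": 0, "twist": 0},
  {"x": 0.191, "y": -0.119, "z": 0, "twist": 0},
  {"x": 0.219, "y": -0.055, "z": 0, "twist": 0},
  {"x": 0.225, "y": 0.016, "z": 0, "twist": 0},
  {"x": 0.209, "y": 0.084, "z": 0, "twist": 0},
  {"x": 0.173, "y": 0.145, "z": 0, "twist": 0},
])

```text
time_s: 6.9
tcp_pos: [505.9, -90.9, 192.6]
orientation: [180.0, -0.0, 20.0]
contact_force: [-3.1, -1.5, 13.0]
opening: 14.5
grasp_force: 59.8
```

Run:
```python
from h import *
s=ctrl.get_state();a=[]
for n in("scene","side"):
    p,d=ctrl.capture(n);np.savez(f"{n}1.npz",p=p,d=d)
    i,W=T(n)
    # rectify the disc's face: stage frame yaw, axis height by plate/knob geometry
    yaw=np.radians(-7.6);R=np.array([[np.cos(yaw),-np.sin(yaw)],[np.sin(yaw),np.cos(yaw)]])
    o=np.array([459.8,-38.5])-R@[-34,0]
    if n=="scene":print("origin",o)
    for t in(0,1):
        P=np.load(f"{n}{t}.npz")["p"]
        w=cloud(np.load(f"{n}{t}.npz")["d"],i,W)
        L=np.c_[(w[...,:2]-o).reshape(-1,2)@R,w[...,2].ravel()]
        if n=="side" and t==0:
            m=(abs(L[:,1])<50)&(L[:,2]>30)&(L[:,2]<130)&(L[:,0]<0)&(L[:,0]>-70);print("disc face x hist",np.histogram(L[m,0],bins=np.arange(-60,2,4)))
            np.save("L.npy",L)
        g=np.mgrid[150:10:-0.5,70:-70:-0.5]  # z rows, y cols (left=+y on the image left as the robot sees it)
        zz,yy=g
        Q=np.stack([np.full(zz.shape,-40.),yy,zz],-1).reshape(-1,3);wo=np.c_[Q[:,:2]@R.T+o,Q[:,2]]
        uv=proj(wo,i,W).reshape(280,280,2).astype(np.float32)
        a.append(cv2.remap(P,uv[...,0],uv[...,1],cv2.INTER_CUBIC))
cv2.imwrite("pics/d.png",cv2.cvtColor(np.vstack([np.hstack(a[:2]),np.hstack(a[2:])]),cv2.COLOR_RGB2BGR))
```

```text
origin [493.50132837 -42.99671727]
disc face x hist (array([  0,   4,  19,  56, 536, 102,  44,  21,   0, 146,  28,  22,  21,
        26,  17]), array([-60, -56, -52, -48, -44, -40, -36, -32, -28, -24, -20, -16, -12,
        -8,  -4,   0]))
```

View pics/d.png

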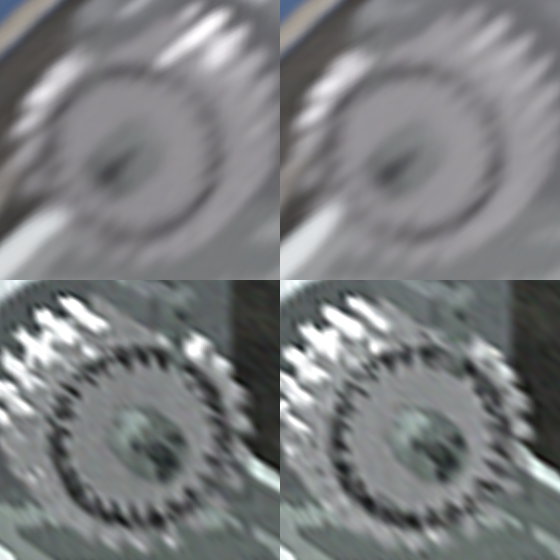

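The rectified disc views show the notch ring in the side camera (lower row) centred near y=0, z≈73. The dark notch bottoms sit at about 45 mm radius, clear enough to fit a 24-fold phase. The scene camera (upper row) is too oblique.

```bash
cat > ph.py <<'E'
from h import *
from scipy.optimize import minimize
yaw=np.radians(-7.6);R=np.array([[np.cos(yaw),-np.sin(yaw)],[np.sin(yaw),np.cos(yaw)]]);o=np.array([493.5,-43.0])
i,W=T("side");th=np.radians(np.arange(0,360,0.5));rr=np.arange(43,57,0.5)
def unwrap(p,c,x=-42.):
    g=cv2.GaussianBlur(cv2.cvtColor(p,cv2.COLOR_RGB2GRAY),(0,0),0.5).astype(np.float32)
    t,r=np.meshgrid(th,rr);Q=np.stack([np.full(t.shape,x),c[0]-r*np.sin(t),c[1]+r*np.cos(t)],-1).reshape(-1,3) # t: clockwise seen from the robot, 0=up
    uv=proj(np.c_[Q[:,:2]@R.T+o,Q[:,2]],i,W).astype(np.float32).reshape(*t.shape,2)
    return cv2.remap(g,uv[...,0],uv[...,1],cv2.INTER_CUBIC)
def coef(I):
    I=I-cv2.GaussianBlur(np.hstack([I]*3),(0,0),15)[:,720:1440];return (I*np.exp(-24j*th)).mean(1)
def best(p,x):
    f=lambda c:-np.abs(coef(unwrap(p,c,x))).max()
    c=min(((f((a,b)),a,b) for a in range(-6,7,2) for b in range(62,86,2)))
    return minimize(f,c[1:],method="Nelder-Mead")
E
python3 - <<'E'
from ph import *
for t in(0,1):
    p=np.load(f"side{t}.npz")["p"]
    for x in(-45,-41,-37):
        m=best(p,x);k=coef(unwrap(p,m.x,x));j=np.argsort(-abs(k))[:3]
        # slots dark: I ~ -cos(24(t-t0)) -> phase
        print(t,x,m.x.round(1),-m.fun,[(rr[q],round(float(-np.angle(-k[q])/24),4)) for q in j])
E
```

```text
0 -45 [10.1 88.9] 8.411239337077733 [(np.float64(53.5), -0.073), (np.float64(54.0), -0.0716), (np.float64(53.0), -0.0744)]
0 -41 [ 6.3 77.1] 10.740560150627365 [(np.float64(56.5), 0.0587), (np.float64(56.0), 0.0578), (np.float64(55.5), 0.0573)]
0 -37 [ 8.9 83.3] 12.162052551329785 [(np.float64(55.5), 0.002), (np.float64(55.0), 0.0016), (np.float64(56.0), 0.0028)]
1 -45 [10.  89.1] 8.582917634401953 [(np.float64(55.0), 0.0024), (np.float64(54.5), 0.0011), (np.float64(55.5), 0.0032)]
1 -41 [ 5.6 76.9] 11.62484499611163 [(np.float64(56.5), -0.1291), (np.float64(56.0), 0.1303), (np.float64(55.5), 0.1282)]
1 -37 [ 0. 72.] 11.516646578943725 [(np.float64(56.5), 0.1306), (np.float64(56.0), 0.1284), (np.float64(55.5), 0.127)]
```

Run:
```python
from ph import *
L=np.load("L.npy");m=(abs(L[:,1])<75)&(L[:,2]>12)&(L[:,2]<135)&(L[:,0]<-38)&(L[:,0]>-47)
P=L[m];print(len(P),np.median(P[:,0]),np.percentile(P,[1,50,99],axis=0).round(1))
from scipy.optimize import least_squares
# hull circle
h=cv2.convexHull(P[:,1:].astype(np.float32))[:,0];f=least_squares(lambda q:np.hypot(h[:,0]-q[0],h[:,1]-q[1])-q[2],[0,72,59],loss='soft_l1');print(f.x)
big=[]
for t in(0,1):
    p=np.load(f"side{t}.npz")["p"]
    rr[:]=0;import ph
    ph.rr=np.arange(30,64,0.25)
    U=ph.unwrap(p,(0,72.5),float(np.median(P[:,0])));big.append(U[::-1])
im=np.vstack([cv2.resize(np.clip(b,0,255).astype(np.uint8),(800,270)) for b in big]);cv2.imwrite("pics/u.png",im)
```

```text
861 -41.290101554583316 [[-46.8 -61.5  12.2]
 [-41.3  12.8  71.4]
 [-38.2  67.  127.9]]
[ 1.17433522 48.35837024 79.07592015]
```

View pics/u.png

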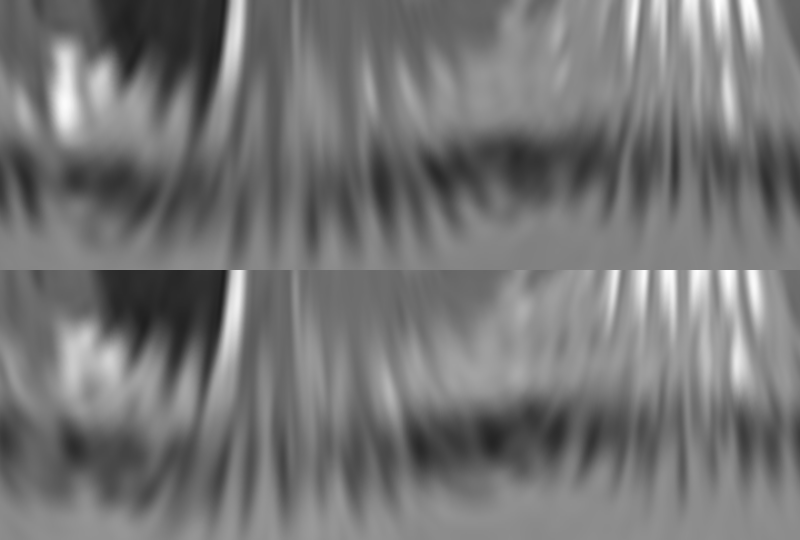

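The unwrapped side-camera ring is too coarse to trust on its own: the notches show as dark streaks, but smeared. I'll try the wrist-camera depth and colour of the tooth tops from the earlier high view, anchored to the knob in the same picture.

Run:
```python
from ph import *
z=np.load("w0.npz");s=dict(tcp_pos=z["pos"],orientation=z["ori"]);i,W=T("wrist",s);w=cloud(z["d"],i,W)
L=np.c_[(w[...,:2]-o).reshape(-1,2)@R,w[...,2].ravel()]
g=cv2.cvtColor(z["p"],cv2.COLOR_RGB2GRAY).ravel()
m=(L[:,0]>-60)&(L[:,0]<10)&(abs(L[:,1])<62)&(L[:,2]>50)&(L[:,2]<140)
r=np.hypot(L[:,1],L[:,2]-72)
H,xe,ye=np.histogram2d(L[m,0],L[m,1],bins=[np.arange(-52,10,4),np.arange(-60,61,8)]);print(H.astype(int))
for x0 in range(-52,-10,4):
    k=m&(L[:,0]>=x0)&(L[:,0]<x0+4);print(x0,k.sum(),np.percentile(L[k,2],[5,50,95]).round(0),np.percentile(r[k],[5,50,95]).round(0)) if k.sum()>5 else 0
im=cv2.resize(z["p"][110:235,130:270],None,fx=5,fy=4.8,interpolation=cv2.INTER_CUBIC)
cv2.imwrite("pics/c.png",cv2.cvtColor(im,cv2.COLOR_RGB2BGR))
```

```text
[[ 0  0  0  0  0  0  0  0  0  0  0  0  0  0  0]
 [ 0  0  0  0  0  0  0  0  0  0  0  0  0  0  0]
 [ 0  1  3  3  3  5  0  0  0  3  3  6  7  5  1]
 [ 0  9 19 25 25 19  0  0  0 11 26 25 24 20  5]
 [ 0  5 22 27 26 20  0  0  0 11 26 28 29 19  8]
 [ 0  0 50 59 74 37  0  0  0 19 56 67 55 48 22]
 [ 0  0  0  0  0  0  0  0  0  0  0  0  0  0  0]
 [ 0  0  0  0  0  1  0  0  0  0  3  1  4  3  0]
 [ 0  0  9 25 28  9  0  0  0  0 28 26 22 17  9]
 [ 0  0  7 26 30 10  0  0  0  0 30 30 26 21 10]
 [ 0  0  7 24 31 11  0  0  0  0 32 25 26 21 13]
 [ 0  0  7 29 30  9  0  0  0  0 30 28 26 23  9]
 [ 0  0  6 26 31 12  0  0  0  0 32 30 27 21 12]
 [ 0  0  7 28 32 10  0  0  0  0 30 30 26 22 12]
 [ 0  0 11 29 32 11  0  0  0  0 31 30 28 25  9]]
-44 40 [101. 117. 129.] [50. 59. 60.]
-40 208 [102. 118. 129.] [49. 58. 61.]
-36 221 [100. 118. 129.] [49. 58. 61.]
-32 487 [ 88. 111. 127.] [42. 51. 60.]
-24 12 [108. 120. 130.] [60. 61. 61.]
-20 173 [104. 125. 131.] [61. 62. 63.]
-16 190 [104. 125. 131.] [61. 62. 63.]
-12 190 [103. 125. 131.] [61. 62. 63.]
```

View pics/c.png

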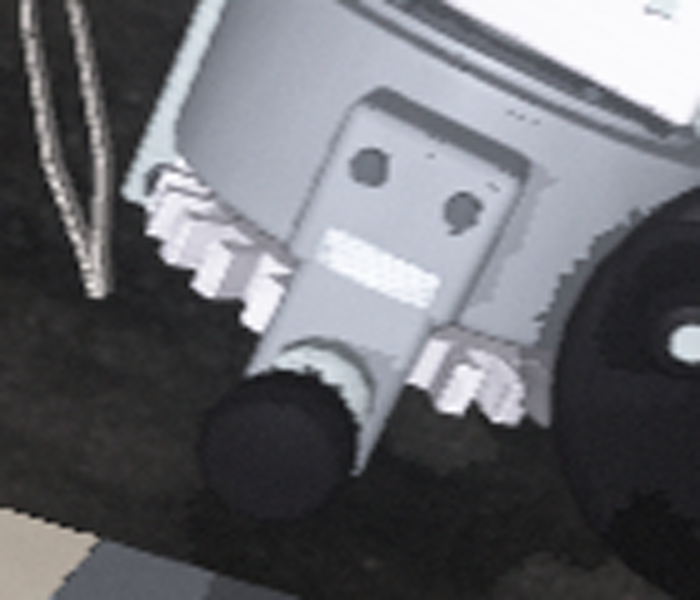

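The crop shows white tooth tops on both sides of the bracket (left about (150–290,170–330), right about (410–520,340–420)). The depth separates teeth (r≈59) from slots (r≈49), so I can fit the angle from that.

```bash
cat > ang.py <<'E'
from ph import *
from scipy.optimize import least_squares
def ang(f):
    z=np.load(f);s=dict(tcp_pos=z["pos"],orientation=z["ori"]);i,W=T("wrist",s);w=cloud(z["d"],i,W)
    L=np.c_[(w[...,:2]-o).reshape(-1,2)@R,w[...,2].ravel()];L=L[np.isfinite(L).all(1)]
    k=(L[:,0]>-20)&(L[:,0]<10)&(abs(L[:,1])<50)&(abs(L[:,1])>22)&(L[:,2]>95)&(L[:,2]<134)
    C=L[k];q=least_squares(lambda q:np.hypot(C[:,1]-q[0],C[:,2]-q[1])-q[2],[0,72,63],loss='soft_l1',f_scale=.5).x
    kn=L[(np.hypot(L[:,0]+34,L[:,1])<20)&(L[:,2]>183)&(L[:,2]<204)]
    kn=kn[kn[:,2]>np.percentile(kn[:,2],90)-3];kc=cv2.minEnclosingCircle(kn[:,:2].astype(np.float32))
    print("case",q.round(2),"knob",np.round(kc[0],2),round(kc[1],1),"z",np.median(kn[:,2]).round(1))
    for cy,cz in((0,72.),(q[0],q[1]),(kc[0][1],72.)):
        D=L[(L[:,0]>-43)&(L[:,0]<-34)&(L[:,2]>95)&(L[:,2]<134)&(abs(L[:,1])<56)]
        y,zz=D[:,1]-cy,D[:,2]-cz;r=np.hypot(y,zz)
        t=np.arctan2(-y,zz);hi=np.where(r>56.5,1.,-1.)
        def score(a):
            b=(t-a+np.pi/24)%(np.pi/12)-np.pi/24;return (hi*np.where(abs(r*np.sin(b))<4.25,-1,1)).mean()
        A=np.linspace(-np.pi/24,np.pi/24,263);S=np.array([score(a) for a in A]);g=A[S>S.max()-.01]
        print("c",round(cy,2),round(cz,2),len(D),"slot phase",round(A[S.argmax()],4),S.max().round(3),"ok range",g.min().round(3),g.max().round(3))
E
python3 - <<'E'
from ang import *
ang("w0.npz")
s=ctrl.get_state();p,d=ctrl.capture("wrist");np.savez("w1.npz",p=p,d=d,pos=s["tcp_pos"],ori=s["orientation"]);ang("w1.npz")
E
```

```text
case [ 0.39 74.75 59.6 ] knob [-3.433e+01 -1.000e-02] 12.0 z 196.7
c 0 72.0 347 slot phase 0.0749 0.429 ok range 0.075 0.076
c 0.39 74.75 347 slot phase 0.053 0.401 ok range 0.053 0.053
c -0.01 72.0 347 slot phase 0.0749 0.429 ok range 0.075 0.076
case [ 0.36 74.76 59.54] knob [-32.37   3.06] 11.3 z 196.4
c 0 72.0 477 slot phase -0.1249 0.405 ok range -0.125 -0.123
c 0.36 74.76 477 slot phase -0.1249 0.367 ok range -0.125 -0.125
c 3.06 72.0 477 slot phase -0.0789 0.539 ok range -0.081 -0.078
```

```bash
cat > ang2.py <<'E'
from ph import *
from scipy.optimize import least_squares
def pts(f):
    z=np.load(f);s=dict(tcp_pos=z["pos"],orientation=z["ori"]);i,W=T("wrist",s);w=cloud(z["d"],i,W)
    L=np.c_[(w[...,:2]-o).reshape(-1,2)@R,w[...,2].ravel()];return L[np.isfinite(L).all(1)]
def resid(q,D):
    a,cy,cz,rf=q;y,z=D[:,1]-cy,D[:,2]-cz;r=np.hypot(y,z);t=np.arctan2(-y,z)
    b=(t-a+np.pi/24)%(np.pi/12)-np.pi/24;s=abs(r*np.sin(b));h=r*np.cos(b)
    top=np.hypot(r-59,np.maximum(4.25-s,0));wall=np.hypot(s-4.25,np.maximum(rf-h,0)+np.maximum(r-59,0));fl=np.hypot(h-rf,np.maximum(s-4.25,0))
    return np.minimum(np.minimum(top,wall),fl)
def ang(f,show=1):
    L=pts(f);D=L[(L[:,0]>-41)&(L[:,0]<-35)&(L[:,2]>95)&(L[:,2]<134)&(abs(L[:,1])<58)]
    out=[]
    for a in np.arange(-.13,.13,.02):
        m=least_squares(lambda q:np.r_[resid(q,D),(q[1])/2*.3*len(D)**.5,(q[2]-72)/3*.3*len(D)**.5],[a,0,72,48],loss='soft_l1',f_scale=.5,diff_step=1e-4);out.append((m.cost/len(D),m.x.round(4)))
    out.sort(key=lambda c:c[0])
    kn=L[(np.hypot(L[:,0]+34,L[:,1])<18)&(L[:,2]>150)&(L[:,2]<204)]
    hi=kn[kn[:,2]>np.percentile(kn[:,2],95)-2.5] if len(kn) else kn
    if len(hi):print(f,len(D),"knob top bbox",hi.min(0).round(1),hi.max(0).round(1))
    for c in out[:5]:print(round(c[0],4),c[1])
E
python3 - <<'E'
from ang2 import *
ang("w0.npz");ang("w1.npz")
E
```

```text
w0.npz 297 knob top bbox [-45.8 -11.1 195.1] [-23.   11.2 198.9]
0.135 [ 5.36000e-02 -9.93000e-02  7.38574e+01  4.77265e+01]
0.135 [ 5.32000e-02 -1.18700e-01  7.38708e+01  4.77125e+01]
0.135 [ 5.32000e-02 -1.18700e-01  7.38709e+01  4.77124e+01]
0.135 [ 5.32000e-02 -1.18700e-01  7.38709e+01  4.77124e+01]
0.135 [ 5.32000e-02 -1.18700e-01  7.38709e+01  4.77124e+01]
w1.npz 388 knob top bbox [-42.7  -1.8 194.4] [-22.   11.8 198.3]
0.1126 [ 1.25500e-01 -3.00000e-02  7.38575e+01  4.77805e+01]
0.1126 [ 1.25500e-01 -3.00000e-02  7.38575e+01  4.77805e+01]
0.1126 [-1.36300e-01 -3.00000e-02  7.38575e+01  4.77805e+01]
0.1126 [-1.36300e-01 -3.00000e-02  7.38575e+01  4.77806e+01]
0.1126 [-1.36300e-01 -3.00000e-02  7.38575e+01  4.77806e+01]
```

Call:
send_rows([
  {"x": 0.119, "y": 0.191, "z": 0, "twist": 0},
  {"x": 0.055, "y": 0.219, "z": 0, "twist": 0},
  {"x": -0.016, "y": 0.225, "z": 0, "twist": 0},
  {"x": -0.084, "y": 0.209, "z": 0, "twist": 0},
  {"x": -0.145, "y": 0.173, "z": 0, "twist": 0},
  {"x": -0.191, "y": 0.119, "z": 0, "twist": 0},
  {"x": -0.219, "y": 0.055, "z": 0, "twist": 0},
  {"x": -0.225, "y": -0.016, "z": 0, "twist": 0},
  {"x": -0.209, "y": -0.084, "z": 0, "twist": 0},
  {"x": -0.173, "y": -0.145, "z": 0, "twist": 0},
])

```text
time_s: 8.05
tcp_pos: [472.2, -155.3, 192.8]
orientation: [179.8, -0.3, 19.9]
contact_force: [1.1, -1.4, 9.9]
opening: 14.1
grasp_force: 59.5
```

Call:
send_rows([
  {"x": -0.119, "y": -0.191, "z": 0, "twist": 0},
  {"x": -0.055, "y": -0.219, "z": 0, "twist": 0},
  {"x": 0.016, "y": -0.225, "z": 0, "twist": 0},
  {"x": 0.084, "y": -0.209, "z": 0, "twist": 0},
  {"x": 0.145, "y": -0.173, "z": 0, "twist": 0},
  {"x": 0.191, "y": -0.119, "z": 0, "twist": 0},
  {"x": 0.219, "y": -0.055, "z": 0, "twist": 0},
  {"x": 0.225, "y": 0.016, "z": 0, "twist": 0},
  {"x": 0.209, "y": 0.084, "z": 0, "twist": 0},
  {"x": 0.173, "y": 0.145, "z": 0, "twist": 0},
])

```text
time_s: 9.05
tcp_pos: [505.9, -90.9, 192.6]
orientation: [180.0, -0.0, 20.0]
contact_force: [-3.0, -1.2, 12.9]
opening: 14.4
grasp_force: 59.8
```

Run:
```python
from ang2 import *
s=ctrl.get_state();p,d=ctrl.capture("wrist");np.savez("w2.npz",p=p,d=d,pos=s["tcp_pos"],ori=s["orientation"]);ang("w2.npz");print(s["tcp_pos"],s["contact_force"])
```

```text
w2.npz 399 knob top bbox [-42.7  -2.6 194.5] [-21.6  11.9 198.5]
0.1121 [-6.52000e-02 -6.47000e-02  7.37280e+01  4.81466e+01]
0.1121 [-6.52000e-02 -6.47000e-02  7.37280e+01  4.81466e+01]
0.1121 [-6.63000e-02 -9.62000e-02  7.37747e+01  4.80955e+01]
0.1121 [-6.63000e-02 -9.62000e-02  7.37747e+01  4.80955e+01]
0.1121 [-6.63000e-02 -9.62000e-02  7.37747e+01  4.80955e+01]
[505.88434573 -90.87661972 192.601965  ] [-2.95567571 -1.2052678  12.85193798]
```

Call:
send_rows([
  {"x": 0.119, "y": 0.191, "z": 0, "twist": 0},
  {"x": 0.055, "y": 0.219, "z": 0, "twist": 0},
  {"x": -0.016, "y": 0.225, "z": 0, "twist": 0},
  {"x": -0.084, "y": 0.209, "z": 0, "twist": 0},
  {"x": -0.145, "y": 0.173, "z": 0, "twist": 0},
  {"x": -0.191, "y": 0.119, "z": 0, "twist": 0},
  {"x": -0.219, "y": 0.055, "z": 0, "twist": 0},
  {"x": -0.225, "y": -0.016, "z": 0, "twist": 0},
  {"x": -0.209, "y": -0.084, "z": 0, "twist": 0},
  {"x": -0.173, "y": -0.145, "z": 0, "twist": 0},
])

```text
time_s: 10.1
tcp_pos: [472.2, -155.2, 192.8]
orientation: [179.8, -0.3, 19.9]
contact_force: [1.4, -0.5, 10.0]
opening: 14.0
grasp_force: 59.6
```

Call:
send_rows([
  {"x": -0.119, "y": -0.191, "z": 0, "twist": 0},
  {"x": -0.055, "y": -0.219, "z": 0, "twist": 0},
  {"x": 0.016, "y": -0.225, "z": 0, "twist": 0},
  {"x": 0.084, "y": -0.209, "z": 0, "twist": 0},
  {"x": 0.145, "y": -0.173, "z": 0, "twist": 0},
  {"x": 0.191, "y": -0.119, "z": 0, "twist": 0},
  {"x": 0.219, "y": -0.055, "z": 0, "twist": 0},
  {"x": 0.225, "y": 0.016, "z": 0, "twist": 0},
  {"x": 0.209, "y": 0.084, "z": 0, "twist": 0},
])

```text
time_s: 11.0
tcp_pos: [495.2, -86.8, 192.6]
orientation: [180.0, -0.0, 20.0]
contact_force: [-2.3, -2.1, 13.2]
opening: 14.4
grasp_force: 59.8
```

Run:
```python
from ang2 import *
s=ctrl.get_state();p,d=ctrl.capture("wrist");np.savez("w3.npz",p=p,d=d,pos=s["tcp_pos"],ori=s["orientation"]);ang("w3.npz");print(s["tcp_pos"],s["contact_force"])
```

```text
w3.npz 391 knob top bbox [-43.9  -4.8 194.6] [-22.5  11.6 198.5]
0.1057 [-3.30000e-03 -2.57400e-01  7.38678e+01  4.75704e+01]
0.1057 [-3.30000e-03 -2.57400e-01  7.38678e+01  4.75704e+01]
0.1057 [ 0.2586 -0.2595 73.8667 47.6117]
0.1057 [-3.20000e-03 -2.59400e-01  7.38667e+01  4.76117e+01]
0.1057 [-3.20000e-03 -2.59400e-01  7.38667e+01  4.76118e+01]
[495.23920668 -86.82237421 192.59211635] [-2.30375087 -2.11564678 13.18132709]
```

Call:
send_rows([
  {"x": 0.173, "y": 0.145, "z": 0, "twist": 0},
  {"x": 0, "y": 0, "z": 0, "twist": 0},
  {"x": 0, "y": 0, "z": -0.02, "twist": 0},
  {"x": 0, "y": 0, "z": -0.02, "twist": 0},
  {"x": 0, "y": 0, "z": 0, "twist": 0},
])

```text
time_s: 11.55
tcp_pos: [505.5, -91.1, 193.6]
orientation: [180.0, -0.0, 19.9]
contact_force: [0.8, -0.1, 4.3]
opening: 14.3
grasp_force: 58.7
```

Call:
send_rows([
  {"x": 0, "y": 0, "z": 0, "twist": 0},
  {"x": 0, "y": 0, "z": 0, "twist": 0},
  {"x": 0, "y": 0, "z": 0, "twist": 0},
  {"x": 0, "y": 0, "z": 0, "twist": 0},
  {"x": 0, "y": 0, "z": 0, "twist": 0},
], fingers=0.5)

```text
time_s: 12.05
tcp_pos: [505.3, -91.2, 193.3]
orientation: [-180.0, 0.0, 19.9]
contact_force: [1.1, 0.3, -0.9]
opening: 42.6
grasp_force: 0.0
```

Call:
send_rows([
  {"x": 0, "y": 0, "z": -0.2, "twist": 0},
  {"x": 0, "y": 0, "z": -0.3, "twist": 0},
  {"x": 0, "y": 0, "z": -0.3, "twist": 0},
  {"x": 0, "y": 0, "z": -0.3, "twist": 0},
  {"x": -0.2, "y": -0.1, "z": -0.3, "twist": 0},
  {"x": -0.35, "y": -0.12, "z": -0.3, "twist": 0},
  {"x": 0, "y": 0, "z": 0, "twist": 0},
  {"x": 0, "y": 0, "z": 0, "twist": 0},
])

```text
time_s: 12.85
tcp_pos: [476.2, -90.3, 279.1]
orientation: [180.0, -0.1, 19.9]
contact_force: [0.5, 0.7, -0.1]
opening: 42.8
grasp_force: 0.0
```

Run:
```python
from ang2 import *
s=ctrl.get_state();p,d=ctrl.capture("wrist");np.savez("w4.npz",p=p,d=d,pos=s["tcp_pos"],ori=s["orientation"]);ang("w4.npz");print(s["tcp_pos"],s["contact_force"],s["orientation"])
L=pts("w4.npz");k=L[(np.hypot(L[:,0]+34,L[:,1])<18)&(L[:,2]>194)&(L[:,2]<204)];print((k[:,:2].mean(0)@R.T+o),k.mean(0))
```

```text
w4.npz 301 knob top bbox [-45.8 -11.2 195. ] [-22.8  12.  198.7]
0.1419 [ 2.40000e-03 -6.34000e-02  7.39415e+01  4.74406e+01]
0.1419 [ 2.40000e-03 -6.34000e-02  7.39415e+01  4.74406e+01]
0.1419 [ 2.40000e-03 -6.34000e-02  7.39415e+01  4.74406e+01]
0.1419 [ 2.40000e-03 -6.34000e-02  7.39415e+01  4.74406e+01]
0.1419 [ 2.40000e-03 -6.33000e-02  7.39415e+01  4.74406e+01]
[476.23438463 -90.28781992 279.11620603] [ 0.492729    0.73006534 -0.13601801] [ 1.79950298e+02 -8.98151391e-02  1.99182472e+01]
[460.11460831 -38.46168589] [-3.36923401e+01  8.30160767e-02  1.96585691e+02]
```

Call:
send_rows([
  {"x": 0.015, "y": -0.362, "z": 0, "twist": 0},
  {"x": 0.015, "y": -0.362, "z": 0, "twist": 0},
  {"x": 0.015, "y": -0.362, "z": 0, "twist": 0},
  {"x": 0, "y": 0, "z": 0.2, "twist": 0},
  {"x": 0, "y": 0, "z": 0.2, "twist": 0},
  {"x": 0, "y": 0, "z": 0.2, "twist": 0},
  {"x": 0, "y": 0, "z": 0.2, "twist": 0},
  {"x": 0, "y": 0, "z": 0.2, "twist": 0},
  {"x": 0, "y": 0, "z": 0.16, "twist": 0},
  {"x": 0, "y": 0, "z": 0, "twist": 0},
], fingers=1, squeeze=30)

```text
time_s: 13.9
tcp_pos: [458.7, -38.6, 219.3]
orientation: [-180.0, 0.1, 19.9]
contact_force: [-1.1, 0.9, 0.5]
opening: 0.1
grasp_force: 0.0
```

Call:
send_rows([
  {"x": 0, "y": 0, "z": 0.06, "twist": 0},
  {"x": 0, "y": 0, "z": 0.06, "twist": 0},
  {"x": 0, "y": 0, "z": 0, "twist": 0},
  {"x": 0, "y": 0, "z": 0, "twist": 0},
])

```text
time_s: 14.3
tcp_pos: [459.5, -38.4, 214.6]
orientation: [180.0, -0.0, 19.9]
contact_force: [-0.0, 0.2, 0.2]
opening: -0.0
grasp_force: 0.0
```

Call:
send_rows([
  {"x": 0, "y": 0, "z": 0.04, "twist": 0},
  {"x": 0, "y": 0, "z": 0.04, "twist": 0},
  {"x": 0, "y": 0, "z": 0, "twist": 0},
])

```text
time_s: 14.6
tcp_pos: [459.5, -38.4, 210.4]
orientation: [180.0, -0.0, 19.9]
contact_force: [0.8, 0.7, -0.1]
opening: -0.2
grasp_force: 0.2
```

Call:
send_rows([
  {"x": 0, "y": 0, "z": 0.04, "twist": 0},
  {"x": 0, "y": 0, "z": 0.04, "twist": 0},
  {"x": 0, "y": 0, "z": 0, "twist": 0},
])

```text
time_s: 14.9
tcp_pos: [459.4, -38.4, 206.2]
orientation: [-180.0, 0.0, 19.9]
contact_force: [0.2, -0.2, 0.0]
opening: -0.1
grasp_force: 0.0
```

Run:
```python
from h import *
a=[]
for n,c in(("side",(272,180)),("scene",(228,180))):
    p,d=ctrl.capture(n);i,W=T(n)
    for h in(198,186):print(n,h,proj([[459.8,-38.5,h]],i,W))
    a.append(cv2.resize(p[c[1]-40:c[1]+40,c[0]-27:c[0]+27],None,fx=7,fy=7,interpolation=cv2.INTER_CUBIC))
cv2.imwrite("pics/k.png",cv2.cvtColor(np.hstack(a),cv2.COLOR_RGB2BGR))
```

```text
side 198 [[263.80233366 179.50811389]]
side 186 [[263.8697425  184.34391814]]
scene 198 [[225.38770688 170.07096706]]
scene 186 [[225.73737064 175.073938  ]]
```

View pics/k.png

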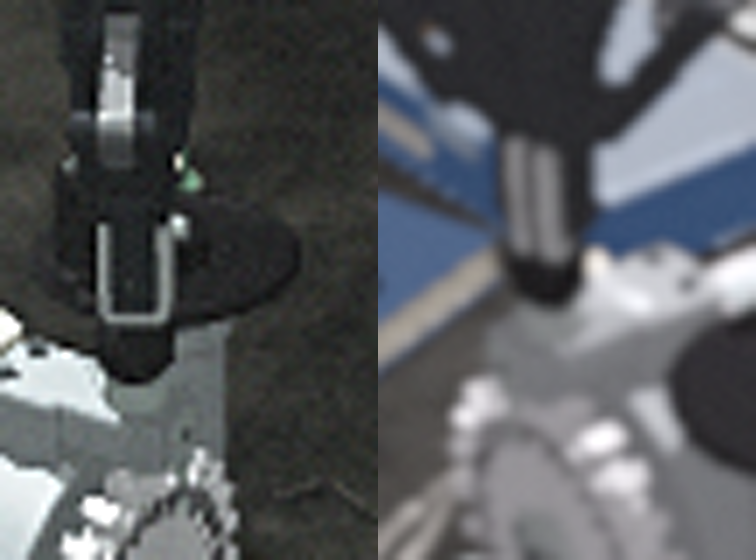

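The crops show the closed fingertips resting on the knob (side crop y≈322 and scene crop y≈262), with the knob already pushed down. I'll continue gently until it resists.

Call:
send_rows([
  {"x": 0, "y": 0, "z": 0.03, "twist": 0},
  {"x": 0, "y": 0, "z": 0, "twist": 0},
])

```text
time_s: 15.2
tcp_pos: [459.3, -38.4, 204.8]
orientation: [-180.0, 0.0, 19.9]
contact_force: [-0.7, -0.2, 0.1]
opening: 0.3
grasp_force: 0.0
```

Call:
send_rows([
  {"x": 0, "y": 0, "z": 0.02, "twist": 0},
  {"x": 0, "y": 0, "z": 0, "twist": 0},
])

```text
time_s: 15.4
tcp_pos: [459.4, -38.4, 204.7]
orientation: [180.0, -0.0, 19.9]
contact_force: [-1.3, 0.3, 10.5]
opening: -0.2
grasp_force: 5.0
```

Call:
send_rows([
  {"x": 0, "y": 0, "z": 0.02, "twist": 0},
  {"x": 0, "y": 0, "z": 0, "twist": 0},
])

```text
time_s: 15.6
tcp_pos: [459.4, -38.4, 204.6]
orientation: [179.9, -0.1, 19.9]
contact_force: [-4.6, 0.5, 20.6]
opening: 0.0
grasp_force: 10.1
```

Call:
send_rows([
  {"x": 0, "y": 0, "z": -0.1, "twist": 0},
  {"x": 0, "y": 0, "z": -0.3, "twist": 0},
  {"x": 0, "y": 0, "z": -0.4, "twist": 0},
  {"x": 0, "y": 0, "z": -0.4, "twist": 0},
  {"x": 0, "y": 0, "z": -0.3, "twist": 0},
  {"x": -0.015, "y": 0.362, "z": 0, "twist": 0},
  {"x": -0.015, "y": 0.362, "z": 0, "twist": 0},
  {"x": -0.015, "y": 0.362, "z": 0, "twist": 0},
  {"x": 0, "y": 0, "z": 0, "twist": 0},
  {"x": 0, "y": 0, "z": 0, "twist": 0},
])

```text
time_s: 16.6
tcp_pos: [475.5, -89.8, 277.8]
orientation: [-180.0, 0.0, 19.9]
contact_force: [-0.7, 0.4, -0.9]
opening: -0.0
grasp_force: 0.0
```

Run:
```python
from ang2 import *
s=ctrl.get_state();p,d=ctrl.capture("wrist");np.savez("w5.npz",p=p,d=d,pos=s["tcp_pos"],ori=s["orientation"]);ang("w5.npz");print(s["tcp_pos"],s["contact_force"])
for f in("w0.npz","w5.npz"):
    L=pts(f);k=L[(np.hypot(L[:,0]+34,L[:,1])<9)&(L[:,2]>175)];print(f,np.median(k[:,2]))
```

```text
w5.npz 299 knob top bbox [-46.  -11.5 183.2] [-23.4  11.2 186.9]
0.1232 [4.20000e-03 1.13500e-01 7.39279e+01 4.77564e+01]
0.1232 [4.20000e-03 1.13500e-01 7.39279e+01 4.77563e+01]
0.1232 [4.20000e-03 1.13500e-01 7.39279e+01 4.77563e+01]
0.1232 [4.20000e-03 1.13500e-01 7.39279e+01 4.77563e+01]
0.1232 [4.20000e-03 1.13500e-01 7.39279e+01 4.77562e+01]
[475.4812423  -89.8470153  277.75279646] [-0.74804906  0.40091807 -0.87877068]
w0.npz 335.46740544464
w5.npz 338.7729604014228
```

The knob top has dropped by 12 mm (198.8 to 186.9), so the plunger is fully home. The disc reads within 0.005 rad of the slot.

```bash
python3 -c "
from cell import ctrl;print(ctrl.hand_in())"
```

```text
the job is handed in; nothing more can be done
None
```

I wound the stage on one division and locked it: the index plunger is fully home (about 12 mm of travel, the disc within about 0.005 rad of the slot), the handwheel is released, the arm is clear, and the job is handed in with no result reported back.

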